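# Snug the taper plug in the workshop air manifold and open the air

## Task

The brass taper plug in the air manifold on the bench has only been started by hand: turn its head clockwise until it goes snug, at about half a newton-metre, and do not force it any further or slacken it again. Then swing the shut-off valve's lever round until it is fully in line with the pipe, so the air is back on, and let go of everything. Leave the other things on the bench where they are.

Things in the scene. Friction and masses are not known exactly. Their poses are not given: they have to be found in the camera images.
- manifold: Air manifold fixed to the bench on a plywood board 130 x 360 x 12 mm. Origin on the bench, z up; the 22 mm supply pipe runs along its y. Aluminium block 50 (x) x 150 (y) mm centred at (0, -70) mm, top at 56 mm; on it the plug's port, a round boss 31 mm wide at (0, -80) mm, top at 64 mm. Ball valve in the pipe at (0, 80) mm. Two outlet couplings stick out of the block to +x.
- plug_head (a point): Centre of the brass taper plug's head, on its vertical axis, 92 mm above the bench. The head is an upright flat bar 42 mm long (this point's x), 12 mm thick (y), 36 mm high (18 mm above and below this point), on a 19 mm round shank, 8 mm of it showing. Clockwise from above tightens: it first runs freely (0.05 N m), sinking 0.3 mm per rad, and turns back as freely.
- port_seat (a point): Tapered seat inside the block under the plug, 30 mm above the bench, out of sight. After an unknown 0.6 to 2.4 rad of free running, not to be told from poses, the plug wedges here: torque jumps to 0.35 N m and grows 0.6 N m per rad; snug is 0.5 N m (0.40 to 0.68 is good, more is over-tight). It stays as left. The seat sinks 0.5 mm per rad of wedging, too little to measure.
- valve (a joint): Angle of the valve's lever, rad: 0 = shut, lever across the pipe (pointing along the manifold's -x); 1.571 = fully open against its stop, lever along the pipe (pointing along the manifold's +y). It opens clockwise seen from above, stays where it is left, and needs about 0.2 N m.
- valve_axis (a point): Point fixed to the manifold on the lever's vertical turning axis, at the lever's mid-height, 77 mm above the bench, at (0, 80) mm of the manifold.
- lever_push (a point): Middle of the lever's black grip, 70 mm from its turning axis, 77 mm above the bench. The level lever reaches 95 mm from the axis; the grip is 60 mm long (this point's x, pointing from tip to axis), 18 mm wide (y), 16 mm high; below it is free space down to the board.
- glue: Bystander: yellow glue bottle standing, 56 mm diameter, 150 mm high; origin at its foot.
- mallet: Bystander: wooden mallet lying, about 205 mm long along its x, head 120 mm wide and 70 mm high; origin on the bench under the handle, 80 mm from the middle of the head.
- tape: Bystander: roll of blue tape lying flat, 90 mm diameter, 25 mm high; origin at its underside.
- offcut: Bystander: wood offcut 160 (x) x 45 x 30 mm; origin at its underside.

How it is judged:
On the way, in this order (a step that is already met when the one before it is completed fails the run):
1. the plug is run home and wedged snug (not over-tight) (distance of port_seat from where it was at the start of the episode between 4e-05 and 0.000275 m and z of plug_head in the frame of manifold below 0.091265 m), for 0.2 s.
2. after that, the valve lever is fully in line with the pipe (all of step 1 and value of joint valve above 1.4 rad), for 0.2 s.
At the end, for the whole second after the job is handed in: The plug is still home (turned back by less than 0.15 rad) and wedged by a torque of 0.40 to 0.68 N m (seat pressed down 0.04 to 0.275 mm), the valve lever is within 0.17 rad (10 degrees) of its fully open stop and at rest, and the robot touches nothing (all of step 2 and velocity of joint valve below 0.05 rad/s).
It fails at once if the plug is over-tightened (more than about 0.68 N m, seat pressed down more than 0.275 mm) (distance of port_seat from where it was at the start of the episode above 0.000275 m).
It fails at once if a bystander (glue, mallet, tape, offcut) is moved by more than 20 mm (distance of any of glue, mallet, tape, offcut from where it was at the start of the episode above 0.02 m).
It also fails if it takes over 72 s, if anything falls off the work surface, if the arm or the gripper's body presses on something with over 40 N, if the wrist force passes 120 N, or if a joint passes its speed limit or range.

## Robot

A 6-joint arm with a two-finger parallel gripper is mounted at the origin on the work surface. World frame = base frame: x ahead of the robot, y to its left, z up, the work surface at z = 0. Lengths are in m, angles in rad, forces in N, time in s.
With the tool pointing down it reaches from about 0.325 to 1 m from the base axis. Payload 5.1 kg.
Tool frame: the origin (TCP) lies on the centre line of the jaws, within the pads' length; the fingertips stand 17 mm ahead of it and the grasp point (between the pads) lies 2 mm behind it (tip_reach is the z of the fingertips in the tool frame, in m); z points along the fingers, y is the direction in which the jaws open and shut (so a half turn about z gives the same grasp; the last joint's range is limited). The gripper opens to 85 mm and grips with 20 to 120 N. Pads are 22 mm wide; open, the fingers measure 114 mm over their backs; the gripper's body (76 mm by 85 mm) begins 54 mm behind the grasp point. The pads swing forward as they close: fully open they stand 13 mm farther back than shut.
Start: joints at [-0.083, 0.124, 1.65, -0, 1.367, -0.083], TCP at [0.65, -0, 0.248] pointing down, gripper open.
Joint ranges: [-2.61, 2.61], [-1.02, 2.33], [0.03, 2.71], [-1.35, 4.49], [0.32, 2.68], [-2.91, 2.91]. Speed limits (rad/s): [2.57, 2.57, 3.14, 3.14, 3.14, 3.14].

## Interface

Orientations are given as a unit quaternion [w, x, y, z].
In Python, from plant import state, grab_frame, hand_in, tip_reach gives the robot as it stands. The module is installed in compiled form; this text tells all that it offers.
- The arm moves only by the shell command python3 -m handwheel 'ROWS' [FORCE]. ROWS is JSON, a list of rows, each an object with "hand": the finger opening in m, from 0 to 0.0854; "translation": the shift along the tool's x, y, z in m, a list of three; "angular": the turn, a rotation vector about the tool's x, y, z in degrees, a list of three. In form: [{"hand": hand, "translation": [tx, ty, tz], "angular": [ax, ay, az]}, ...]. A call has exactly 8 rows; each row shifts and turns the pose as measured when the row begins, along the tool's axes as they then stand; what a row does not reach is not made up. A row lasts 1/10 s, in which the tool goes at most 50 mm and 8.59 degrees, less where a joint would pass 70% of its speed; a pose out of reach is approached as far as the arm can. A call is refused whole if a number of a shift passes 0.05 or a number of a turn 8.59, either way. A call with a gripper value outside its range is refused whole. The fingers move at their own pace and stop on an object; FORCE is the grip in N (left out, the last holds). Time passes only in rows, so rows that do not move let the fingers close, or fill a call up. It gives the time, the measured TCP pose, the force and the opening at its end, in the units of the state.
- state(): the state, without advancing time (a new reading comes with each control period).
- grab_frame(name): name is "scene" or "side" or "wrist"; returns a dict with "frame" (480x640x3 uint8, blue, green, red), "fx", "fy", "cx", "cy" (pixels), "k1" (the pictures are not rectified: a ray, as slopes to the right and down, at radius r is drawn at 1 + k1 r^2 times it, then the intrinsics apply), "world_to_cam" (4x4, takes a point from world to camera coordinates). Camera axes: x right, y up, looking along -z (the intrinsics and any distortion apply to the point x, -y, -z); pixel columns grow to the right and rows downward; lengths in m; the calibration is good to about 2 mm. A picture is of the moment at which its call begins. There is no depth.
- hand_in(): hands the job in, once; it reports no verdict.
The state is a dict: "time": time; "qpos": joint angles; "joint_velocities": joint speeds; "joint_torque": joint torques, N m; "position": TCP position; "tcp_rot": TCP orientation; "wrist_force": force on the tool from outside, world axes, zero at the start; "moment": the same for the moment, N m; "grip_width": finger opening in m.
Only numpy, scipy, OpenCV 4.12 (cv2) and the standard library are available. Lean on these libraries where they do the work, as an engineer would, in place of code of your own. Each camera call takes 0.05 s, during which the arm holds its last target. There are 200 camera calls.

## Working session

There is one attempt and no reset: what is moved stays moved. The work goes in short steps, Python scripts to look and compute and a shell command to move; the robot and the scene stay as the last step left them, time stands still between calls to the robot, and variables do not carry over. Pictures are saved under pics/ and viewed, about 8 in all and at most 12, crops included, and the job is handed in when it is done.

```bash
mkdir -p pics; python3 - <<'E'
from plant import state, grab_frame, tip_reach
import cv2,json
print(state(),tip_reach)
for n in("scene","side"):
    f=grab_frame(n);cv2.imwrite(f"pics/{n}0.png",f["frame"]);print(n,[f[k] for k in("fx","fy","cx","cy","k1")],f["world_to_cam"])
E
```

```text
{'time': 0.0, 'qpos': array([-8.26486698e-02,  1.24477881e-01,  1.65165651e+00,  1.42367778e-05,
        1.36751784e+00, -8.25736196e-02]), 'joint_velocities': array([ 0.00010507, -0.00141813,  0.00078097,  0.00031136,  0.00078931,
        0.00073418]), 'joint_torque': array([ 3.96925461e-04, -4.23608243e+01, -3.65454090e+01,  2.94756808e-05,
        6.89593100e-03,  2.82237529e-06]), 'position': array([ 6.49426856e-01, -9.60864242e-06,  2.47080948e-01]), 'tcp_rot': array([-7.90279218e-04,  7.07133961e-01,  7.07078850e-01, -6.60282062e-04]), 'wrist_force': array([-0.099672  , -0.06803583,  0.37034261]), 'moment': array([-0.00969701,  0.01029268,  0.02899818]), 'grip_width': 0.08529172357404637} 0.017
scene [573.6379372383439, 573.6379372383439, 317.9317187772823, 238.00226488919307, -0.049760047786263646] [[-0.68679689  0.72683114 -0.00515034  0.45402731]
 [-0.56734087 -0.53163519  0.62887866  0.27760748]
 [ 0.45435049  0.4348339   0.7774864  -1.87729729]
 [ 0.          0.          0.          1.        ]]
side [573.6747534828307, 573.6747534828307, 327.7155336998896, 242.2419641881902, -0.048475260558961765] [[-0.98245956 -0.1851445   0.02224236  0.59002644]
 [ 0.13353137 -0.61523825  0.77694998 -0.15355828]
 [-0.13016366  0.76629199  0.6291693  -1.33985529]
 [ 0.          0.          0.          1.        ]]
```

View pics/scene0.png

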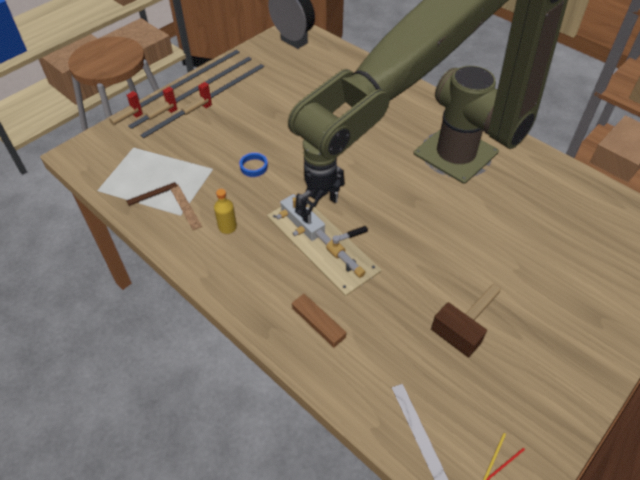

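View pics/side0.png

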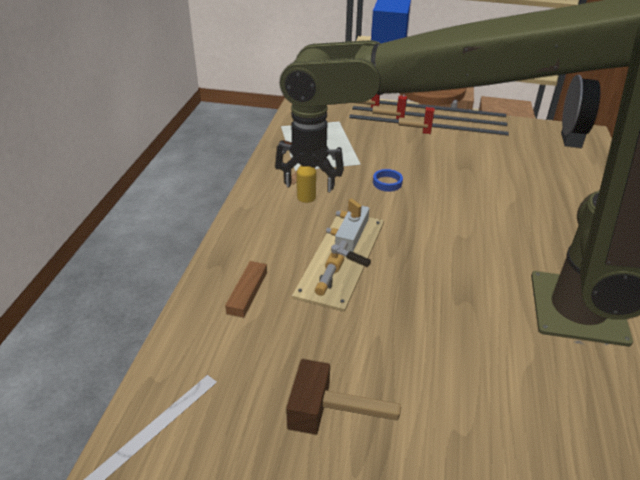

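Scene: plug is hidden by the gripper, valve lever grip near (357,232). Side: plug head near (354,208), grip near (357,257), board corners near (383,219), (345,306), (295,297). I'll enlarge both.

```bash
cat > h.py <<'E'
from plant import state, grab_frame
import cv2, numpy as np
from scipy.spatial.transform import Rotation as R
def ray(f,u,v):
    K=np.array([[f["fx"],0,f["cx"]],[0,f["fy"],f["cy"]],[0,0,1.]])
    a,b=cv2.undistortPoints(np.array([[[u,v]]],float),K,np.array([f["k1"],0,0,0.]))[0,0]
    W=np.array(f["world_to_cam"]);r=W[:3,:3].T
    return -r@W[:3,3], r@np.array([a,-b,-1])
def onz(f,u,v,z):
    c,d=ray(f,u,v);return c+d*(z-c[2])/d[2]
def proj(f,P):
    W=np.array(f["world_to_cam"]);p=W[:3,:3]@np.asarray(P)+W[:3,3]
    a,b=p[0]/-p[2],-p[1]/-p[2];s=1+f["k1"]*(a*a+b*b)
    return f["fx"]*a*s+f["cx"],f["fy"]*b*s+f["cy"]
def tool():
    s=state();q=s["tcp_rot"];return s["position"],R.from_quat([q[1],q[2],q[3],q[0]])
E
python3 - <<'E'
from h import *
f=grab_frame("side");g=grab_frame("scene")
for p in [(383,219),(345,306),(295,297)]: print(p,onz(f,*p,.012))
print("plug",onz(f,354,208,.092),"grip",onz(f,357,257,.077))
a=cv2.resize(f["frame"][190:315,280:400],None,fx=4,fy=4,interpolation=cv2.INTER_CUBIC)[:500,:480]
b=cv2.resize(g["frame"][180:305,260:340+45],None,fx=2.5,fy=4,interpolation=cv2.INTER_CUBIC)
cv2.imwrite("pics/z1.png",np.hstack([a,b]));print(a.shape,b.shape)
E
```

```text
(383, 219) [ 0.49006282 -0.23175842  0.012     ]
(345, 306) [0.53811847 0.11931869 0.012     ]
(295, 297) [0.65649946 0.11451712 0.012     ]
plug [ 0.56297123 -0.15420916  0.092     ] grip [0.52883512 0.01871217 0.077     ]
(500, 480, 3) (500, 312, 3)
```

View pics/z1.png

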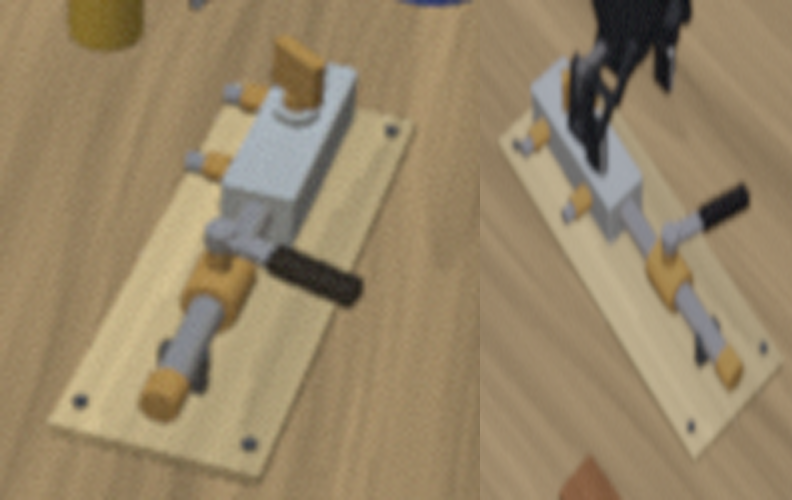

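Left (side): bar head's top edge from (275,38) to (322,70), valve lever pointing right (towards the robot), board corners (415,122), (260,478), (50,425). Right (scene) shows the same. Now fit.

```bash
python3 - <<'E'
from h import *
f=grab_frame("side");g=grab_frame("scene")
C=lambda u,v:(280+u/4,190+v/4); D=lambda u,v:(260+(u-480)/2.5,180+v/4)
M=np.array([[-65,-180],[-65,180],[65,180]])/1e3
A=[onz(f,*C(*p),.012)[:2] for p in [(415,122),(260,478),(50,425)]]
B=[onz(g,*D(*p),.012)[:2] for p in [(780,365),(695,458),(500,140)]]
P=np.array([[-65,-180],[-65,180],[65,180],[-65,180],[65,180],[65,-180]])/1e3
Q=np.array(A+B)
r,_=R.align_vectors(np.c_[Q-Q.mean(0),0*Q[:,0]],np.c_[P-P.mean(0),0*P[:,0]])
th=r.as_rotvec()[2];r2=r.as_matrix()[:2,:2];t=Q.mean(0)-r2@P.mean(0)
print(th,t,"res",(Q-(P@r2.T+t))*1e3)
for n,p in dict(plug=(0,-.08),axis=(0,.08),grip=(-.07,.08)).items(): print(n,r2@p+t)
a,b=onz(f,*C(275,40),.11),onz(f,*C(322,72),.11);print(a,b,np.degrees(np.arctan2(*(b-a)[1::-1])),np.linalg.norm(b-a))
w=grab_frame("wrist");cv2.imwrite("pics/w0.png",w["frame"]);W=w["world_to_cam"];print(-W[:3,:3].T@W[:3,3],W[:3,:3])
E
```

```text
-0.1457858954771008 [ 0.57674173 -0.05892023] res [[ 1.00083943  2.22318265]
 [-2.26836226  1.68883476]
 [-4.4616277   3.58410939]
 [ 7.3812105  -4.04297575]
 [-1.13273824 -2.62380717]
 [-0.51932172 -0.82934387]]
plug [ 0.56512013 -0.13807159]
axis [0.58836333 0.02023114]
grip [0.51910589 0.03040004]
[ 0.57854117 -0.16102649  0.11      ] [ 0.54407655 -0.13264554  0.11      ] 140.52920068702505 0.044646252022625316
[0.64968434 0.07908065 0.37292468] [[ 9.99999103e-01 -8.80119178e-04 -1.00996689e-03]
 [ 5.30742418e-04  9.52500457e-01 -3.04536694e-01]
 [ 1.23002251e-03  3.04535885e-01  9.52500069e-01]]
```

```bash
python3 -m handwheel '[{"hand":0.085,"translation":[-0.036,-0.0215,0],"angular":[0,0,0]},{"hand":0.085,"translation":[-0.036,-0.0215,0],"angular":[0,0,0]},{"hand":0.085,"translation":[-0.036,-0.0215,0],"angular":[0,0,0]},{"hand":0.085,"translation":[-0.036,-0.0215,0],"angular":[0,0,0]},{"hand":0.085,"translation":[0,0,0],"angular":[0,0,-8.5]},{"hand":0.085,"translation":[0,0,0],"angular":[0,0,-8.5]},{"hand":0.085,"translation":[0,0,0],"angular":[0,0,-8.5]},{"hand":0.085,"translation":[0,0,0],"angular":[0,0,-8.5]}]' 60
python3 - <<'E'
from h import *
p,r=tool();print(p,np.degrees(np.arctan2(*r.as_matrix()[1::-1,1])),state()["qpos"])
w=grab_frame("wrist");cv2.imwrite("pics/w1.png",w["frame"])
print(proj(w,[.563,-.142,.11]))
E
```

```text
time: 1.15
position: [0.5605, -0.1496, 0.248]
tcp_rot: [0.0, 0.462, 0.887, -0.0]
wrist_force: [0.2, -0.0, 0.3]
grip_width: 0.0848
[ 0.56045755 -0.14964988  0.2480221 ] 34.988073887716325 [-3.53246255e-01 -2.98834173e-02  1.81000407e+00 -4.82435919e-04
  1.36056861e+00 -9.63802816e-01]
(np.float64(326.3352376478643), np.float64(225.9691766076101))
```

View pics/w1.png

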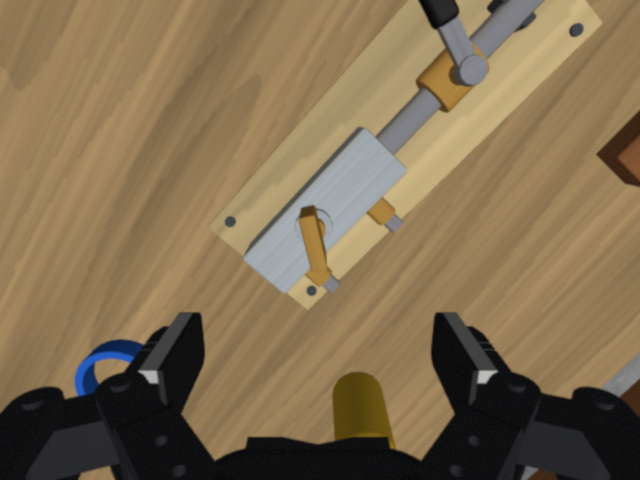

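```bash
python3 - <<'E'
from h import *
im=cv2.imread("pics/w1.png")
cv2.imwrite("pics/w1z.png",cv2.resize(im[195:300,260:370],None,fx=5,fy=5,interpolation=cv2.INTER_CUBIC))
f=grab_frame("side");w=grab_frame("wrist");print("glue foot near edge",onz(f,306,200,0),onz(w,358,400,.12))
print(onz(w,310,217,.11),onz(w,318,269,.11))
E
```

```text
glue foot near edge [ 0.71942817 -0.29184511  0.        ] [ 0.66130969 -0.23992588  0.12      ]
[ 0.55029534 -0.1429503   0.11      ] [ 0.57650864 -0.17131123  0.11      ]
```

View pics/w1z.png

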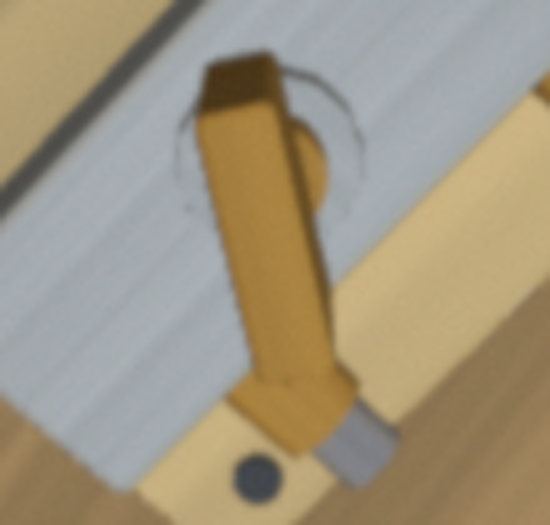

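```bash
python3 - <<'E'
from h import *
w=grab_frame("wrist")
c=np.array([onz(w,*p,.11) for p in [(299.6,218.6),(315,215),(326.6,270.5),(311,271.5)]])
e=(c[0]+c[1])/2-(c[2]+c[3])/2
print(c,"len",np.linalg.norm(e),"ang",np.degrees(np.arctan2(e[1],e[0])),"ctr",c.mean(0),"wid",np.linalg.norm(c[0]-c[1]))
for a,b in((0,3),(1,2)):
  d=c[a]-c[b];print(np.degrees(np.arctan2(d[1],d[0])))
print("boss",onz(w,314,227,.064))
p,r=tool();m=c.mean(0);m[2]=.095;print("shift",r.inv().apply(m-p))
E
```

```text
[[ 0.54511655 -0.14776292  0.11      ]
 [ 0.55237787 -0.13970769  0.11      ]
 [ 0.58220551 -0.16870351  0.11      ]
 [ 0.57345485 -0.17563863  0.11      ]] len 0.04067446720912695 ang 135.64467362855746 ctr [ 0.56328869 -0.15795319  0.11      ] wid 0.010844979219748216
135.47148750376186
135.8101661326644
boss [ 0.56367397 -0.15819666  0.064     ]
shift [-0.00852083 -0.0027273   0.15291541]
```

Head top face spans px (299.6,218.6)–(326.6,270.5), its centre and the boss agree at (0.5635,-0.158), bar along 135.6°. Turning 10.6° more and descending.

```bash
python3 -m handwheel '[{"hand":0.06,"translation":[-0.0085,-0.0027,0],"angular":[0,0,0]},{"hand":0.06,"translation":[0,0,0],"angular":[0,0,-5.3]},{"hand":0.06,"translation":[0,0,0],"angular":[0,0,-5.3]},{"hand":0.06,"translation":[0,0,0.04],"angular":[0,0,0]},{"hand":0.06,"translation":[0,0,0.04],"angular":[0,0,0]},{"hand":0.06,"translation":[0,0,0.03],"angular":[0,0,0]},{"hand":0.06,"translation":[0,0,0.0],"angular":[0,0,0]},{"hand":0.06,"translation":[0,0,0],"angular":[0,0,0]}]' 40
python3 - <<'E'
from h import *
p,r=tool();print(p,np.degrees(np.arctan2(*r.as_matrix()[1::-1,1])),r.as_matrix()[:,2])
print("shift",r.inv().apply(np.array([.5635,-.158,.094])-p),state()["moment"])
E
```

```text
time: 2.15
position: [0.5672, -0.1622, 0.1383]
tcp_rot: [0.004, 0.385, 0.923, -0.001]
wrist_force: [0.8, 0.7, -0.1]
grip_width: 0.06
[ 0.56723461 -0.1622083   0.13825577] 44.7710946883993 [ 0.00730646 -0.00466483 -0.99996243]
shift [0.00599187 0.00022834 0.04420719] [-0.01167554 -0.02261378 -0.0396317 ]
```

```bash
python3 -m handwheel '[{"hand":0.06,"translation":[0.006,0,0],"angular":[0,0,-0.8]},{"hand":0.06,"translation":[0,0,0.022],"angular":[0,0,0]},{"hand":0.06,"translation":[0,0,0.022],"angular":[0,0,0]},{"hand":0.06,"translation":[0,0,0],"angular":[0,0,0]},{"hand":0.03,"translation":[0,0,0],"angular":[0,0,0]},{"hand":0.03,"translation":[0,0,0],"angular":[0,0,0]},{"hand":0.03,"translation":[0,0,0],"angular":[0,0,0]},{"hand":0.03,"translation":[0,0,0],"angular":[0,0,0]}]' 40
python3 - <<'E'
from h import *
p,r=tool();print(p,np.degrees(np.arctan2(*r.as_matrix()[1::-1,1])),r.as_matrix()[:,2])
print("shift",r.inv().apply(np.array([.5635,-.158,.094])-p),state()["moment"])
w=grab_frame("wrist");cv2.imwrite("pics/w2.png",w["frame"])
E
```

```text
time: 2.95
position: [0.5716, -0.1607, 0.1102]
tcp_rot: [0.017, 0.377, 0.926, -0.0]
wrist_force: [-0.0, 0.0, 0.2]
grip_width: 0.03
[ 0.57155231 -0.16071795  0.1101891 ] 45.659224091558414 [ 0.03041796 -0.01342542 -0.9994471 ]
shift [ 0.00815763 -0.00387267  0.01589872] [-0.03394396  0.02561434 -0.00192759]
```

View pics/w2.png

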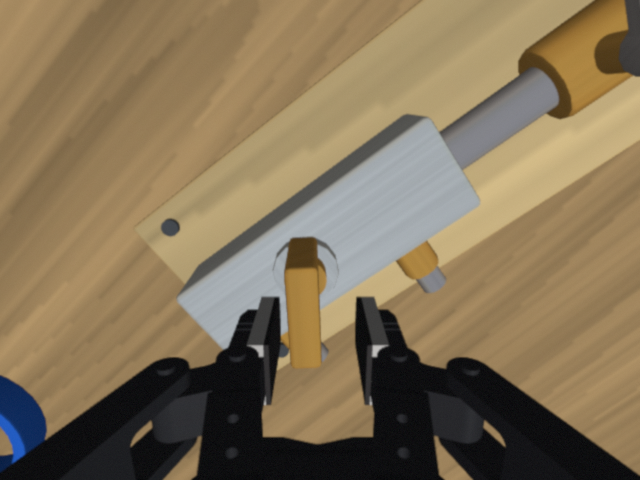

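Picture: bar is between the open fingers, its near edge at (318..288,260..365), left of centre between pads (265 and 365), so shift needed. Tool has tilted 2°; computing the correction.

```bash
cat >> h.py <<'E'
def need(P,phi):
    "tool-frame shift and turn (deg) to put the TCP at P, pointing down, jaws along world angle phi (deg)"
    p,r=tool();c,s=np.cos(np.radians(phi)),np.sin(np.radians(phi))
    T=R.from_matrix(np.array([[-s,c,0],[c,s,0],[0,0,-1]]).T)
    s=state();print("t",s["time"],"p",p.round(4),"phi",np.degrees(np.arctan2(*r.as_matrix()[1::-1,1])).round(2),"shift",r.inv().apply(np.array(P)-p).round(4),"turn",np.degrees((r.inv()*T).as_rotvec()).round(2),"F",s["wrist_force"].round(1),"M",s["moment"].round(3),"w",round(s["grip_width"],4),"q6",s["qpos"][5].round(3),"v",abs(s["joint_velocities"]).max().round(3))
E
python3 -c "
from h import *
need([.5635,-.158,.094],45.6)"
```

```text
t 3.0 p [ 0.5717 -0.1608  0.1103] phi 45.66 shift [ 0.0083 -0.0039  0.016 ] turn [0.68 1.8  0.04] F [-0.2  0.3  1. ] M [ 0.009  0.032 -0.04 ] w 0.0297 q6 -1.16 v 0.006
```

```bash
python3 -m handwheel '[{"hand":0.035,"translation":[0.004,-0.002,0],"angular":[0.35,0.9,0]},{"hand":0.035,"translation":[0.004,-0.002,0],"angular":[0.35,0.9,0]},{"hand":0.035,"translation":[0,0,0],"angular":[0,0,0]},{"hand":0.035,"translation":[0,0,0.005],"angular":[0,0,0]},{"hand":0.035,"translation":[0,0,0.005],"angular":[0,0,0]},{"hand":0.035,"translation":[0,0,0.005],"angular":[0,0,0]},{"hand":0.035,"translation":[0,0,0.0],"angular":[0,0,0]},{"hand":0.035,"translation":[0,0,0],"angular":[0,0,0]}]' 40
python3 -c "
from h import *
need([.5635,-.158,.094],45.6)"
```

```text
time: 3.8
position: [0.5619, -0.1577, 0.0932]
tcp_rot: [-0.002, 0.378, 0.926, -0.0]
wrist_force: [0.1, 0.3, 1.2]
grip_width: 0.0349
t 3.8 p [ 0.5619 -0.1577  0.0932] phi 45.64 shift [-0.0014  0.0009 -0.0008] turn [-0.12 -0.23  0.04] F [0.1 0.3 1.2] M [ 0.028  0.046 -0.052] w 0.0349 q6 -1.162 v 0.008
```

```bash
python3 -m handwheel '[{"hand":0.0,"translation":[0,0,0],"angular":[0,0,0]},{"hand":0.0,"translation":[0,0,0],"angular":[0,0,0]},{"hand":0,"translation":[0,0,0],"angular":[0,0,0]},{"hand":0,"translation":[0,0,0],"angular":[0,0,0]},{"hand":0,"translation":[0,0,0],"angular":[0,0,0]},{"hand":0,"translation":[0,0,0],"angular":[0,0,0]},{"hand":0,"translation":[0,0,0.0],"angular":[0,0,0]},{"hand":0,"translation":[0,0,0],"angular":[0,0,0]}]' 50
python3 -c "
from h import *
need([.5635,-.158,.094],45.6);print(state()['joint_torque'])"
```

```text
time: 4.6
position: [0.5615, -0.1579, 0.0933]
tcp_rot: [-0.003, 0.377, 0.926, -0.001]
wrist_force: [0.1, -0.3, -0.3]
grip_width: 0.0109
t 4.6 p [ 0.5615 -0.1579  0.0933] phi 45.66 shift [-0.0015  0.0013 -0.0007] turn [-0.17 -0.26  0.06] F [ 0.1 -0.3 -0.3] M [-0.028  0.076  0.074] w 0.0109 q6 -1.162 v 0.001
[ 1.95688102e-01 -3.86083639e+01 -3.28216374e+01  7.57539016e-02
 -7.72721367e-02  3.10626766e-02]
```

```bash
python3 -m handwheel '[{"hand":0,"translation":[0,0,0],"angular":[0,0,4]},{"hand":0,"translation":[0,0,0],"angular":[0,0,4]},{"hand":0,"translation":[0,0,0],"angular":[0,0,4]},{"hand":0,"translation":[0,0,0],"angular":[0,0,4]},{"hand":0,"translation":[0,0,0],"angular":[0,0,4]},{"hand":0,"translation":[0,0,0],"angular":[0,0,4]},{"hand":0,"translation":[0,0,0],"angular":[0,0,4]},{"hand":0,"translation":[0,0,0],"angular":[0,0,0]}]'
python3 -c "
from h import *
need([.5615,-.1579,.0932],15);print(state()['joint_torque'])"
```

```text
time: 5.4
position: [0.5629, -0.157, 0.0931]
tcp_rot: [-0.001, 0.598, 0.801, 0.001]
wrist_force: [-1.1, -0.7, -0.5]
grip_width: 0.0111
t 5.4 p [ 0.5629 -0.157   0.0931] phi 16.55 shift [-0.0005 -0.0017 -0.0001] turn [-0.03 -0.15  1.55] F [-1.1 -0.7 -0.5] M [-0.033  0.091  0.008] w 0.0111 q6 -0.654 v 0.019
[  0.38304233 -38.66164327 -32.84701109   0.10923845  -0.11981451
   0.22033601]
```

```bash
python3 -m handwheel '[{"hand":0,"translation":[0,0,0],"angular":[0,0,2.2]},{"hand":0,"translation":[0,0,0],"angular":[0,0,2.2]},{"hand":0,"translation":[0,0,0],"angular":[0,0,2.2]},{"hand":0,"translation":[0,0,0],"angular":[0,0,2.2]},{"hand":0,"translation":[0,0,0],"angular":[0,0,2.2]},{"hand":0,"translation":[0,0,0],"angular":[0,0,2.2]},{"hand":0,"translation":[0,0,0],"angular":[0,0,2.2]},{"hand":0,"translation":[0,0,0],"angular":[0,0,0]}]'
python3 -c "
from h import *
need([.5629,-.157,.0930],0);print(state()['joint_torque'])"
```

```text
time: 6.2
position: [0.5638, -0.1568, 0.093]
tcp_rot: [-0.0, 0.699, 0.715, 0.001]
wrist_force: [-0.3, 0.5, -1.4]
grip_width: 0.0112
t 6.2 p [ 0.5638 -0.1568  0.093 ] phi 1.31 shift [-0.0002 -0.0009 -0.    ] turn [ 0.07 -0.13  1.31] F [-0.3  0.5 -1.4] M [-0.031  0.114 -0.047] w 0.0112 q6 -0.388 v 0.022
[  0.22620492 -38.77962828 -32.81679153   0.04340089  -0.06500677
   0.10743486]
```

```bash
python3 - <<'E'
from h import *
import time
for i in range(4):
    grab_frame("wrist");s=state();print(s["time"],s["moment"].round(3),s["joint_torque"][5].round(3))
E
```

```text
6.25 [-0.023  0.015 -0.058] -0.014
6.3 [-0.068 -0.022 -0.028] -0.044
6.35 [ 0.023 -0.014 -0.053] -0.042
6.4 [-0.01   0.013 -0.044] -0.035
```

```bash
python3 -m handwheel '[{"hand":0,"translation":[0,0,0],"angular":[0,0,2]},{"hand":0,"translation":[0,0,0],"angular":[0,0,2]},{"hand":0,"translation":[0,0,0],"angular":[0,0,2]},{"hand":0,"translation":[0,0,0],"angular":[0,0,2]},{"hand":0,"translation":[0,0,0],"angular":[0,0,2]},{"hand":0,"translation":[0,0,0],"angular":[0,0,2]},{"hand":0,"translation":[0,0,0],"angular":[0,0,2]},{"hand":0,"translation":[0,0,0],"angular":[0,0,2]}]'
cat > m.py <<'E'
from h import *
need([.5638,-.1568,.0930],-30)
for i in range(3):
    s=state();print(s["time"],s["moment"].round(3),s["joint_torque"][5].round(3));grab_frame("wrist")
need([.5638,-.1568,.0930],-30)
E
python3 m.py
```

```text
time: 7.2
position: [0.5648, -0.1569, 0.0929]
tcp_rot: [0.001, 0.793, 0.61, 0.002]
wrist_force: [0.3, -0.2, -1.7]
grip_width: 0.0112
t 7.2 p [ 0.5648 -0.1569  0.0929] phi -14.88 shift [-0.0001 -0.001  -0.0001] turn [ 0.18 -0.16 15.12] F [ 0.3 -0.2 -1.7] M [ 0.03  -0.077  0.052] w 0.0112 q6 -0.106 v 0.352
7.2 [ 0.03  -0.077  0.052] -0.236
7.25 [-0.004 -0.095  0.003] 0.116
7.3 [-0.019 -0.099 -0.097] 0.104
t 7.35 p [ 0.5647 -0.1569  0.0929] phi -14.79 shift [-0.0001 -0.0009 -0.0001] turn [ 0.18 -0.17 15.21] F [ 0.7 -0.5 -0.9] M [-0.063 -0.127 -0.033] w 0.0114 q6 -0.107 v 0.002
```

Free so far (60.5°). Continue by 16°.

```bash
python3 -m handwheel '[{"hand":0,"translation":[0,0,0],"angular":[0,0,2]},{"hand":0,"translation":[0,0,0],"angular":[0,0,2]},{"hand":0,"translation":[0,0,0],"angular":[0,0,2]},{"hand":0,"translation":[0,0,0],"angular":[0,0,2]},{"hand":0,"translation":[0,0,0],"angular":[0,0,2]},{"hand":0,"translation":[0,0,0],"angular":[0,0,2]},{"hand":0,"translation":[0,0,0],"angular":[0,0,2]},{"hand":0,"translation":[0,0,0],"angular":[0,0,2]}]'; python3 m.py
```

```text
time: 8.15
position: [0.5656, -0.1573, 0.0929]
tcp_rot: [0.002, 0.869, 0.494, 0.003]
wrist_force: [0.4, 0.2, -1.7]
grip_width: 0.0114
t 8.15 p [ 0.5656 -0.1573  0.0929] phi -30.8 shift [-0.0005 -0.0018 -0.0001] turn [ 0.32 -0.2  -0.8 ] F [ 0.4  0.2 -1.7] M [-0.044 -0.119  0.033] w 0.0114 q6 0.172 v 0.346
8.15 [-0.044 -0.119  0.033] -0.232
8.2 [-0.081 -0.139  0.056] 0.119
8.25 [-0.049 -0.132  0.007] 0.105
t 8.3 p [ 0.5656 -0.1573  0.0929] phi -30.72 shift [-0.0005 -0.0018 -0.0002] turn [ 0.31 -0.21 -0.72] F [ 0.6 -0.1 -2.5] M [-0.061 -0.096 -0.064] w 0.0114 q6 0.171 v 0.001
```

```bash
python3 -m handwheel '[{"hand":0,"translation":[0,0,0],"angular":[0,0,2]},{"hand":0,"translation":[0,0,0],"angular":[0,0,2]},{"hand":0,"translation":[0,0,0],"angular":[0,0,2]},{"hand":0,"translation":[0,0,0],"angular":[0,0,2]},{"hand":0,"translation":[0,0,0],"angular":[0,0,2]},{"hand":0,"translation":[0,0,0],"angular":[0,0,2]},{"hand":0,"translation":[0,0,0],"angular":[0,0,2]},{"hand":0,"translation":[0,0,0],"angular":[0,0,2]}]'; python3 m.py
```

```text
time: 9.1
position: [0.5663, -0.1579, 0.0929]
tcp_rot: [0.003, 0.928, 0.372, 0.003]
wrist_force: [0.2, -0.2, -1.1]
grip_width: 0.0114
t 9.1 p [ 0.5663 -0.1579  0.0929] phi -46.32 shift [-0.0011 -0.0025 -0.0002] turn [  0.46  -0.17 -16.32] F [ 0.2 -0.2 -1.1] M [-0.064 -0.155  0.45 ] w 0.0114 q6 0.445 v 0.336
9.1 [-0.064 -0.155  0.45 ] 0.165
9.15 [-0.102 -0.161  0.448] 0.503
9.2 [-0.119 -0.184  0.313] 0.493
t 9.25 p [ 0.5663 -0.1578  0.0928] phi -46.27 shift [-0.0011 -0.0025 -0.0002] turn [  0.45  -0.18 -16.27] F [ 0.5 -1.  -1.8] M [-0.119 -0.134  0.364] w 0.0113 q6 0.444 v 0.002
```

Torque jumped to about 0.44 N m (joint-6 torque rose by 0.39 over the free run), so it's ~0.15 rad into the wedge. 8° more aims for ~0.52.

```bash
python3 -m handwheel '[{"hand":0,"translation":[0,0,0],"angular":[0,0,2]},{"hand":0,"translation":[0,0,0],"angular":[0,0,2]},{"hand":0,"translation":[0,0,0],"angular":[0,0,2]},{"hand":0,"translation":[0,0,0],"angular":[0,0,2]},{"hand":0,"translation":[0,0,0],"angular":[0,0,0]},{"hand":0,"translation":[0,0,0],"angular":[0,0,0]},{"hand":0,"translation":[0,0,0],"angular":[0,0,0]},{"hand":0,"translation":[0,0,0],"angular":[0,0,0]}]'; python3 m.py
```

```text
time: 10.05
position: [0.5666, -0.1582, 0.0928]
tcp_rot: [0.003, 0.95, 0.311, 0.003]
wrist_force: [0.6, -1.3, -2.3]
grip_width: 0.0111
t 10.05 p [ 0.5666 -0.1582  0.0928] phi -53.71 shift [-0.0014 -0.0027 -0.0002] turn [  0.53  -0.15 -23.71] F [ 0.6 -1.3 -2.3] M [-0.012 -0.152  0.355] w 0.0111 q6 0.575 v 0.007
10.05 [-0.012 -0.152  0.355] 0.364
10.1 [-0.092 -0.172  0.365] 0.358
10.15 [-0.066 -0.134  0.409] 0.365
t 10.2 p [ 0.5666 -0.1582  0.0929] phi -53.74 shift [-0.0014 -0.0028 -0.0002] turn [  0.53  -0.15 -23.73] F [ 0.6 -0.8 -2.5] M [-0.089 -0.141  0.367] w 0.0109 q6 0.575 v 0.002
```

```bash
python3 -m handwheel '[{"hand":0,"translation":[0,0,0],"angular":[0,0,0]},{"hand":0,"translation":[0,0,0],"angular":[0,0,0]},{"hand":0,"translation":[0,0,0],"angular":[0,0,0]},{"hand":0,"translation":[0,0,0],"angular":[0,0,0]},{"hand":0,"translation":[0,0,0],"angular":[0,0,0]},{"hand":0,"translation":[0,0,0],"angular":[0,0,0]},{"hand":0,"translation":[0,0,0],"angular":[0,0,1.5]},{"hand":0,"translation":[0,0,0],"angular":[0,0,1.5]}]'; python3 m.py
```

```text
time: 11.0
position: [0.5667, -0.1583, 0.0929]
tcp_rot: [0.004, 0.958, 0.285, 0.004]
wrist_force: [1.0, -1.7, -1.9]
grip_width: 0.0114
t 11.0 p [ 0.5667 -0.1583  0.0929] phi -56.88 shift [-0.0016 -0.0028 -0.0002] turn [  0.56  -0.15 -26.87] F [ 1.  -1.7 -1.9] M [-0.127 -0.165  0.584] w 0.0114 q6 0.63 v 0.273
11.0 [-0.127 -0.165  0.584] 0.31
11.05 [-0.141 -0.157  0.452] 0.573
11.1 [-0.128 -0.159  0.426] 0.585
t 11.15 p [ 0.5667 -0.1583  0.0929] phi -56.78 shift [-0.0016 -0.0028 -0.0002] turn [  0.56  -0.16 -26.78] F [ 1.5 -0.8 -1.4] M [-0.099 -0.164  0.429] w 0.011 q6 0.629 v 0.005
```

Moving torque 0.52–0.58 N m, slope as expected: snug. Release and rise.

```bash
python3 -m handwheel '[{"hand":0,"translation":[0,0,0],"angular":[0,0,0]},{"hand":0.05,"translation":[0,0,0],"angular":[0,0,0]},{"hand":0.05,"translation":[0,0,0],"angular":[0,0,0]},{"hand":0.05,"translation":[0,0,0],"angular":[0,0,0]},{"hand":0.05,"translation":[0,0,-0.03],"angular":[0,0,0]},{"hand":0.05,"translation":[0,0,-0.04],"angular":[0,0,0]},{"hand":0.05,"translation":[0,0,-0.04],"angular":[0,0,0]},{"hand":0.05,"translation":[0,0,-0.04],"angular":[0,0,0]}]'
python3 - <<'E'
from h import *
w=grab_frame("wrist");cv2.imwrite("pics/w3.png",w["frame"]);import pickle;pickle.dump(w,open("w3.pkl","wb"))
need([.5638,-.1568,.2],-56)
E
```

```text
time: 11.95
position: [0.5607, -0.1557, 0.2389]
tcp_rot: [-0.004, 0.959, 0.283, -0.004]
wrist_force: [0.1, -0.2, -0.5]
grip_width: 0.0502
t 12.0 p [ 0.5642 -0.157   0.2481] phi -57.1 shift [-0.0004 -0.0005  0.0481] turn [ 0.12 -0.18 -1.1 ] F [ 1.3 -0.8  6.3] M [-0.055 -0.099 -0.028] w 0.0504 q6 0.633 v 0.147
```

View pics/w3.png

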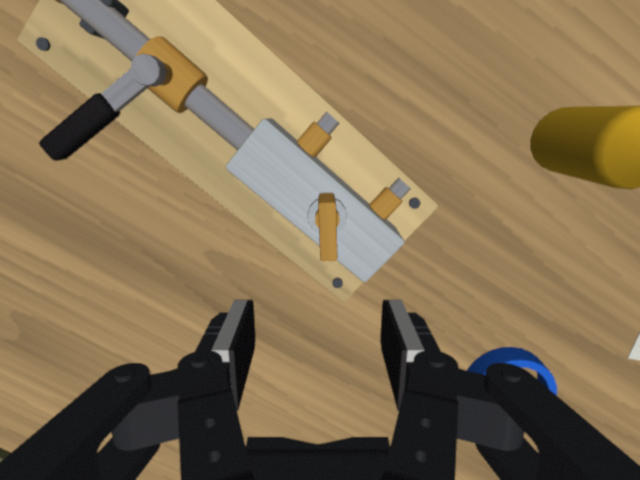

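Plug bar at (328,230) is parallel with the jaws, as left; valve axis (150,68), black grip from (107,101) to (53,152), block top corners (268,120), (227,168), (403,240), (365,281).

```bash
python3 - <<'E'
from h import *
import pickle;w=pickle.load(open("w3.pkl","rb"))
o=lambda u,v,z:onz(w,u,v,z)[:2]
ax=o(149,68,.085);gr=o(79,126,.085);pl=o(327.5,231,.11);boss=o(327,214,.064)
c=[o(*p,.056) for p in[(268,120),(227,168),(403,240),(365,281)]]
print("axis",ax,"grip",gr,np.linalg.norm(gr-ax),"plug",pl,boss,"block ctr",np.mean(c,0))
d=(c[0]+c[1]-c[2]-c[3])/2;print("len",np.linalg.norm(d),"y dir",np.degrees(np.arctan2(d[1],d[0])))
d=ax-pl;print("pipe dir",np.degrees(np.arctan2(d[1],d[0])),np.linalg.norm(d))
d=gr-ax;print("lever dir",np.degrees(np.arctan2(d[1],d[0])))
E
```

```text
axis [ 0.58869832 -0.00397491] grip [0.52955832 0.02070801] 0.06408422013660368 plug [ 0.56534897 -0.15798319] [ 0.56549599 -0.1582836 ] block ctr [ 0.5661542  -0.14986878]
len 0.14337488606711538 y dir 81.83945896568284
pipe dir 81.37898015354533 0.1557682347296419
lever dir 157.34608737107754
```

```bash
python3 -c "
from h import *
need([.525,.0225,.2],70)"
```

```text
t 12.0 p [ 0.5642 -0.157   0.2481] phi -57.1 shift [ 0.0644 -0.1721  0.048 ] turn [ 2.600e-01  4.000e-02 -1.271e+02] F [ 1.3 -0.8  6.3] M [-0.055 -0.099 -0.028] w 0.0504 q6 0.633 v 0.147
```

```bash
python3 -m handwheel '[{"hand":0.05,"translation":[0.013,-0.034,0.005],"angular":[0,0,0]},{"hand":0.05,"translation":[0.013,-0.034,0],"angular":[0,0,0]},{"hand":0.05,"translation":[0.013,-0.034,0],"angular":[0,0,0]},{"hand":0.05,"translation":[0.013,-0.034,0],"angular":[0,0,0]},{"hand":0.05,"translation":[0.013,-0.034,0],"angular":[0,0,0]},{"hand":0.05,"translation":[0,0,0],"angular":[0,0,-8.5]},{"hand":0.05,"translation":[0,0,0],"angular":[0,0,-8.5]},{"hand":0.05,"translation":[0,0,0],"angular":[0,0,-8.5]}]'
python3 -m handwheel '[{"hand":0.05,"translation":[0,0,0],"angular":[0,0,-8.5]},{"hand":0.05,"translation":[0,0,0],"angular":[0,0,-8.5]},{"hand":0.05,"translation":[0,0,0],"angular":[0,0,-8.5]},{"hand":0.05,"translation":[0,0,0],"angular":[0,0,-8.5]},{"hand":0.05,"translation":[0,0,0],"angular":[0,0,-8.5]},{"hand":0.05,"translation":[0,0,0],"angular":[0,0,-8.5]},{"hand":0.05,"translation":[0,0,0],"angular":[0,0,-8.5]},{"hand":0.05,"translation":[0,0,0],"angular":[0,0,-8.5]}]'
python3 -c "
from h import *
need([.525,.0225,.2],70)"
```

```text
time: 12.8
position: [0.5275, 0.0275, 0.2495]
tcp_rot: [0.005, 0.873, 0.487, 0.007]
wrist_force: [0.5, -0.5, 0.9]
grip_width: 0.0497
time: 13.6
position: [0.5267, 0.0286, 0.2494]
tcp_rot: [0.008, 0.446, 0.895, 0.004]
wrist_force: [-0.6, -0.1, -0.0]
grip_width: 0.0502
t 13.6 p [0.5267 0.0286 0.2494] phi 37.05 shift [-0.0033 -0.0057  0.0493] turn [  0.66   0.81 -32.96] F [-0.6 -0.1 -0. ] M [-0.016  0.015 -0.029] w 0.0502 q6 -0.695 v 1.486
```

```bash
python3 -m handwheel '[{"hand":0.05,"translation":[0,0,0],"angular":[0,0,-8.1]},{"hand":0.05,"translation":[0,0,0],"angular":[0,0,-8.1]},{"hand":0.05,"translation":[0,0,0],"angular":[0,0,-8.1]},{"hand":0.05,"translation":[0,0,0],"angular":[0,0,-8.1]},{"hand":0.05,"translation":[0,0,0],"angular":[0,0,0]},{"hand":0.05,"translation":[-0.006,-0.003,0.03],"angular":[0,0,0]},{"hand":0.05,"translation":[0,0,0.03],"angular":[0,0,0]},{"hand":0.05,"translation":[0,0,0.03],"angular":[0,0,0]}]'
python3 - <<'E'
from h import *
w=grab_frame("wrist");cv2.imwrite("pics/w4.png",w["frame"]);import pickle;pickle.dump(w,open("w4.pkl","wb"))
need([.525,.0225,.15],70)
print(proj(w,[.525,.0225,.085]),proj(w,[.5888,-.001,.085]))
E
```

```text
time: 14.4
position: [0.5373, 0.024, 0.164]
tcp_rot: [0.016, 0.173, 0.985, 0.004]
wrist_force: [0.8, -0.8, 0.2]
grip_width: 0.05
t 14.45 p [0.5336 0.0241 0.1575] phi 70.09 shift [ 0.0077 -0.0046  0.0073] turn [0.55 1.14 0.09] F [-3.6 -0.2 -3.2] M [-0.038  0.076 -0.014] w 0.0495 q6 -1.282 v 0.133
(np.float64(303.51668825353255), np.float64(239.94366872671822)) (np.float64(304.3341050369397), np.float64(347.43036634319753))
```

View pics/w4.png

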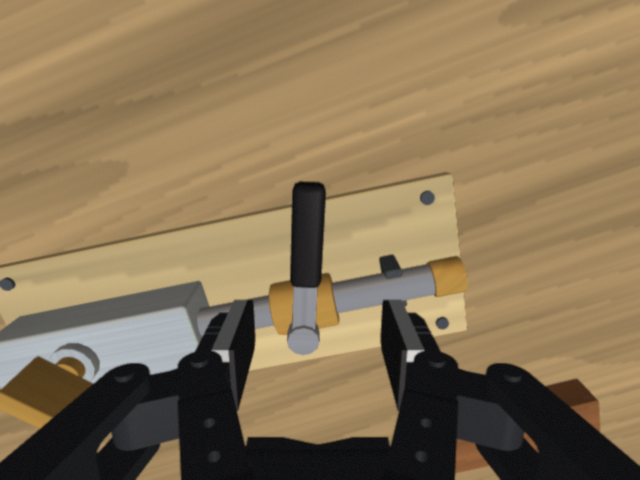

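Lever is nearly vertical in the image: axis (303,340), grip from (309,185) to (306,285), centred at (308,235); matches the prediction (303.5,240).

```bash
python3 - <<'E'
from h import *
import pickle;w=pickle.load(open("w4.pkl","rb"))
a,g=onz(w,303,339,.085),onz(w,308,234,.085);print(a,g,np.linalg.norm(a-g),np.degrees(np.arctan2(*(g-a)[1::-1])))
g[2]=.082;need(g,69)
E
```

```text
[5.83042835e-01 3.20902729e-04 8.50000000e-02] [0.52266653 0.02594607 0.085     ] 0.06558923624584083 157.00245624380932
t 14.45 p [0.5336 0.0241 0.1575] phi 70.09 shift [ 0.0124 -0.0028  0.0752] turn [0.56 1.14 1.09] F [-3.6 -0.2 -3.2] M [-0.038  0.076 -0.014] w 0.0495 q6 -1.282 v 0.133
```

```bash
python3 -m handwheel '[{"hand":0.05,"translation":[0.006,-0.001,0],"angular":[0.5,1.1,1]},{"hand":0.05,"translation":[0.006,-0.002,0],"angular":[0,0,0]},{"hand":0.05,"translation":[0,0,0.012],"angular":[0,0,0]},{"hand":0.05,"translation":[0,0,0.012],"angular":[0,0,0]},{"hand":0.05,"translation":[0,0,0.012],"angular":[0,0,0]},{"hand":0.05,"translation":[0,0,0.012],"angular":[0,0,0]},{"hand":0.05,"translation":[0,0,0.012],"angular":[0,0,0]},{"hand":0.05,"translation":[0,0,0.01],"angular":[0,0,0]}]'
python3 -c "
from h import *
need([.5227,.0259,.082],69)"
```

```text
time: 15.25
position: [0.5228, 0.0257, 0.0871]
tcp_rot: [0.003, 0.185, 0.983, 0.001]
wrist_force: [-0.3, -1.4, -0.1]
grip_width: 0.0497
t 15.25 p [0.5228 0.0257 0.0871] phi 68.65 shift [0.0002 0.0001 0.0051] turn [ 0.15  0.32 -0.35] F [-0.3 -1.4 -0.1] M [-0.026  0.023 -0.019] w 0.0497 q6 -1.252 v 0.212
```

```bash
python3 -m handwheel '[{"hand":0.03,"translation":[0,0,0.005],"angular":[0,0,0]},{"hand":0.03,"translation":[0,0,0],"angular":[0,0,0]},{"hand":0.03,"translation":[-0.0003,0.0067,0],"angular":[0,0,5.5]},{"hand":0.03,"translation":[-0.0003,0.0067,0],"angular":[0,0,5.5]},{"hand":0.03,"translation":[-0.0003,0.0067,0],"angular":[0,0,5.5]},{"hand":0.03,"translation":[-0.0003,0.0067,0],"angular":[0,0,5.5]},{"hand":0.03,"translation":[-0.0003,0.0067,0],"angular":[0,0,5.5]},{"hand":0.03,"translation":[-0.0003,0.0067,0],"angular":[0,0,5.5]}]'
cat > n.py <<'E'
from h import *
import sys
p,r=tool();phi=float(sys.argv[1]) if len(sys.argv)>1 else np.degrees(np.arctan2(*r.as_matrix()[1::-1,1]))
a=np.radians(phi+90);need([.587+.07*np.cos(a),-.001+.07*np.sin(a),.082],phi)
E
python3 n.py
```

```text
time: 16.05
position: [0.545, 0.0547, 0.0786]
tcp_rot: [-0.0, 0.466, 0.885, -0.004]
wrist_force: [-1.8, -2.4, 1.2]
grip_width: 0.0298
t 16.05 p [0.545  0.0547 0.0786] phi 34.4 shift [ 0.0003  0.0032 -0.0034] turn [-0.37  0.19  0.  ] F [-1.8 -2.4  1.2] M [-0.317  0.309  0.033] w 0.0298 q6 -0.592 v 1.068
```

```bash
python3 -m handwheel '[{"hand":0.03,"translation":[-0.0003,0.0075,-0.0005],"angular":[0,0,5.4]},{"hand":0.03,"translation":[-0.0003,0.0075,-0.0005],"angular":[0,0,5.4]},{"hand":0.03,"translation":[-0.0003,0.0075,-0.0005],"angular":[0,0,5.4]},{"hand":0.03,"translation":[-0.0003,0.0075,-0.0005],"angular":[0,0,5.4]},{"hand":0.03,"translation":[-0.0003,0.007,-0.0005],"angular":[0,0,5.4]},{"hand":0.03,"translation":[-0.0003,0.007,0],"angular":[0,0,5.4]},{"hand":0.03,"translation":[-0.0003,0.007,0],"angular":[0,0,5.4]},{"hand":0.03,"translation":[0,0,0],"angular":[0,0,0]}]'
python3 n.py -8.4
```

```text
time: 16.85
position: [0.5897, 0.0678, 0.0786]
tcp_rot: [-0.003, 0.737, 0.676, -0.011]
wrist_force: [0.2, 0.4, -0.1]
grip_width: 0.0302
t 16.85 p [0.5897 0.0678 0.0786] phi -4.92 shift [ 0.001   0.0074 -0.0036] turn [-1.08  0.69  3.49] F [ 0.2  0.4 -0.1] M [ 0.045  0.03  -0.025] w 0.0302 q6 0.119 v 0.027
```

```bash
python3 -m handwheel '[{"hand":0.03,"translation":[0,0.003,0],"angular":[0,0,1.2]},{"hand":0.03,"translation":[0,0.003,0],"angular":[0,0,1.2]},{"hand":0.03,"translation":[0,0.002,0],"angular":[0,0,1.2]},{"hand":0.03,"translation":[0,0.002,0],"angular":[0,0,0]},{"hand":0.03,"translation":[0,0.002,0],"angular":[0,0,0]},{"hand":0.03,"translation":[0,0.0015,0],"angular":[0,0,0]},{"hand":0.03,"translation":[0,0.0015,0],"angular":[0,0,0]},{"hand":0.03,"translation":[0,0.001,0],"angular":[0,0,0]}]'
python3 n.py -8.4
```

```text
time: 17.65
position: [0.6022, 0.0674, 0.0781]
tcp_rot: [-0.008, 0.758, 0.653, -0.014]
wrist_force: [-6.8, 2.7, 4.6]
grip_width: 0.03
t 17.65 p [0.6022 0.0674 0.0781] phi -8.52 shift [ 0.0001 -0.0051 -0.0038] turn [-1.75  0.66 -0.11] F [-6.8  2.7  4.6] M [0.308 1.057 0.01 ] w 0.03 q6 0.177 v 0.036
```

```bash
python3 -m handwheel '[{"hand":0.03,"translation":[0,0.002,0],"angular":[0,0,0]},{"hand":0.03,"translation":[0,0.003,0],"angular":[0,0,0]},{"hand":0.03,"translation":[0,0.003,0],"angular":[0,0,0]},{"hand":0.03,"translation":[0,0.003,0],"angular":[0,0,0]},{"hand":0.03,"translation":[0,0,0],"angular":[0,0,0]},{"hand":0.03,"translation":[0,0,0],"angular":[0,0,0]},{"hand":0.03,"translation":[0,0,0],"angular":[0,0,0]},{"hand":0.03,"translation":[0,0,0],"angular":[0,0,0]}]'
python3 n.py -8.4
```

```text
time: 18.45
position: [0.6018, 0.0673, 0.0776]
tcp_rot: [-0.02, 0.757, 0.653, -0.027]
wrist_force: [-2.7, 1.1, 2.0]
grip_width: 0.0298
t 18.45 p [0.6018 0.0673 0.0776] phi -8.44 shift [ 0.0002 -0.005  -0.0041] turn [-3.72  0.85 -0.01] F [-2.7  1.1  2. ] M [ 0.235  0.471 -0.037] w 0.0298 q6 0.173 v 0.003
```

No more travel: against the stop. Back off to centre, open, rise.

```bash
python3 -m handwheel '[{"hand":0.03,"translation":[0,-0.0045,0],"angular":[-1.8,0.4,0]},{"hand":0.045,"translation":[0,0,0],"angular":[-1.8,0.4,0]},{"hand":0.045,"translation":[0,0,0],"angular":[0,0,0]},{"hand":0.045,"translation":[0,0,-0.01],"angular":[0,0,0]},{"hand":0.045,"translation":[0,0,-0.015],"angular":[0,0,0]},{"hand":0.045,"translation":[0,0,-0.03],"angular":[0,0,0]},{"hand":0.045,"translation":[0,0,-0.04],"angular":[0,0,0]},{"hand":0.045,"translation":[-0.04,0,-0.04],"angular":[0,0,0]}]'
python3 -m handwheel '[{"hand":0.045,"translation":[-0.05,0,-0.02],"angular":[0,0,0]},{"hand":0.045,"translation":[-0.02,0,0],"angular":[0,0,0]},{"hand":0.045,"translation":[0,0,0],"angular":[0,0,0]},{"hand":0.045,"translation":[0,0,0],"angular":[0,0,0]},{"hand":0.045,"translation":[0,0,0],"angular":[0,0,0]},{"hand":0.045,"translation":[0,0,0],"angular":[0,0,0]},{"hand":0.045,"translation":[0,0,0],"angular":[0,0,0]},{"hand":0.045,"translation":[0,0,0],"angular":[0,0,0]}]'
python3 - <<'E'
from h import *
w=grab_frame("wrist");cv2.imwrite("pics/w5.png",w["frame"]);import pickle;pickle.dump(w,open("w5.pkl","wb"))
need([.587,-.05,.2],-8)
E
```

```text
time: 19.25
position: [0.5933, 0.0336, 0.211]
tcp_rot: [0.001, 0.756, 0.655, -0.002]
wrist_force: [0.9, -1.3, -0.5]
grip_width: 0.0451
time: 20.05
position: [0.589, -0.0348, 0.2462]
tcp_rot: [0.009, 0.755, 0.655, 0.005]
wrist_force: [-0.6, 0.0, 1.1]
grip_width: 0.0451
t 20.1 p [ 0.589  -0.0348  0.2461] phi -8.09 shift [-0.0151 -0.0007  0.0461] turn [ 1.13  0.23 -0.09] F [ 0.3  0.1 -0.8] M [-0.055  0.041  0.036] w 0.0446 q6 -0.006 v 0.005
```

View pics/w5.png

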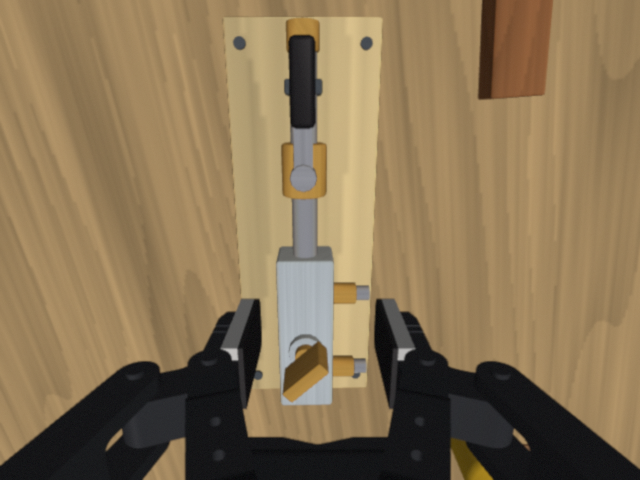

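The lever lies in line with the pipe (grip (302,80), axis (303,178), pipe (304,230)). The plug bar at (305,370) still sits at the angle I left it. The arm is clear of everything and at rest.

```bash
python3 -c "
from plant import hand_in
print(hand_in())"
```

```text
the job is handed in; nothing more can be done
None
```

The plug is tightened to snug and the air valve is open. I handed the job in at about 20 s of the 72 s allowed; no verdict is reported.

- **Plug:** I turned it clockwise about 102° in all. It ran freely for at least 76°, then the torque jumped to about 0.44 N m. I took it on about 10° more and stopped at an estimated 0.52–0.58 N m.
    - Readings at the end disagreed somewhat: the wrist moment was 0.58 while turning and 0.43–0.45 just after stopping. I relied on the rise in joint-6 torque, about 0.39 at the jump and 0.08 more by the end.
    - I couldn't check the plug head's height, because a sink of under 1 mm is too small to measure here. About 0.5 mm of sink would follow from the turn, which is less than the 0.735 mm needed if the head began at exactly 92 mm.
- **Valve:** I swung the lever until it stopped moving forward and the push force rose to about 7 N, so it was against its stop. The last picture shows it in line with the pipe.
- **Release and bystanders:** The gripper is open and clear of everything, with the wrist force near zero. The arm never came near the bystanders, though I didn't measure their positions again at the end.

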